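# Back off a left-hand clamp screw to its mark and take out the sample blade

## Task

The copper sample blade is held down in its pocket by a clamp screw with a LEFT-HAND thread. Turn the clamp's black bar knob clockwise (seen from above), never screwing it tighter, until the engraved line on the knob meets the index line on the clamp arm; the spindle is slender and springy, so keep side load on it light. Then take the blade by its upright tab, draw it out from under the clamp foot without wrenching it against the foot, and lay it flat in the open tray without dropping it; leave the screw at its mark and everything else where it is.

Things in the scene. Friction and masses are not known exactly. Their poses are not given: they have to be found in the camera images.
- dock: fixed steel base plate of the clamp, 280 x 120 x 12 mm, on the bench. Origin on the bench under the NOMINAL spindle axis; z up; x points from the blade's tab (at about x = -115 mm) through the spindle to the clamp's column (x = 60 to 120 mm). The plate spans x = -150 to +130 mm.
- pocket (a point): middle of the pocket's floor on the dock, at dock x = -57.5 mm, z = 12 mm; axes as the dock. The pocket takes the blade: inside it is 161 mm long in x, 34 mm wide in y; its lips stand 4 mm above this floor (tops at z = 16 mm).
- spindle_nominal (a point): point on the NOMINAL spindle axis at z = 88 mm, the top of the round boss (62 mm across) that ends the clamp arm (z = 70 to 88 mm). Fixed to the dock, axes as the dock. The clamp is bolted on in slotted holes: parallel to the dock, but its real spindle axis is up to 12 mm off this point in dock x and as much in y. That offset is NOT measured: find it by feel or sight.
- knob_nominal (a point): where the middle of the knob would be, at z = 120 mm, on the NOMINAL axis (fixed to the dock, does not move with the knob). The real knob is off by the clamp's offset and rises 3.82 mm per rad of unscrewing. It is a black upright bar 48 mm long, 16 mm thick, flat-sided, from z = 106 to 134 mm at screw 0, over a round hub 36 mm across, z = 98 to 108 mm.
- foot_nominal (a point): where the middle of the clamp foot's underside would be at screw 0, z = 18.5 mm, on the NOMINAL axis (fixed to the dock). The real foot, a disc 18 mm across on the spindle, is off by the clamp's offset and rises with the screw. At the mark there are about 8.5 mm between the blade in its pocket and the foot. Pressing the blade on foot or clamp with over 12 N is wrenching.
- screw (a joint): angle of screw and knob, rad, growing CLOCKWISE from above, which loosens; 0 is hard down, 3.2 the upper stop. Starts at 0.12 to 0.40, takes 0.2 N m to turn, stays where left. The bar and the ivory line on one end of its top point along the dock's yaw + pi + 2.10 - value: at 2.10 the line points along dock -x and meets the index line. Lined up: 2.10 within 0.16; below 0.05 is screwed tighter.
- bush_x (a joint): side deflection of the spindle in its springy bush along dock x, m; 0 when unloaded, 1 mm per 2.5 N, springs back. It says nothing of the clamp's offset. Beyond 3 mm (7.5 N) either way the spindle is spoilt.
- bush_y (a joint): the same side deflection along dock y, m; 1 mm per 2.5 N, at most 3 mm (7.5 N) either way
- blade: loose copper blade, flat bar 155 x 28 x 6 mm, 0.15 to 0.25 kg, with an upright black tab to grip: 26 mm along x, 12 mm thick along y, top 50 mm above the underside. Origin on the underside beneath the tab's middle; the bar runs from x = -20 to +135 mm, far end under the foot. Its x is the dock's x. To free it raise it about 6 mm (lips 4 mm), draw it some 75 mm along dock -x, then lift.
- blade_mid (a point): middle of the blade's underside, 57.5 mm along x from its origin
- tray: fixed open aluminium tray, 220 x 120 x 30 mm outside, walls and floor 4 mm. Origin under its middle on the bench, x along its length; the blade goes lengthwise in it, either way round.
- float_valve: tarnished copper float valve: ball 56 mm on a 100 mm stem with a brass block; bystander
- spare_knob: loose round bakelite knob, 44 mm across, 24 mm tall; bystander
- flange: pitted steel flange disc, 90 mm across, 22 mm tall; bystander
- stopper: cork stopper in a brass collar, 34 mm across, 36 mm tall; bystander
- jar: amber glass jar, 56 mm across, 80 mm tall; bystander
- wrench: steel wrench, 160 mm long, lying flat; bystander
Mind the look-alikes: they are no part of the job. Of the things that look like the blade, the smallest one is meant.

How it is judged (in metres and radians):
On the way, in this order (a step that is already met when the one before it is completed fails the run):
1. the screw is turned clockwise to its mark with the blade still in its pocket (value of joint screw between 1.94 and 2.26 rad and distance of blade from where it was at the start of the episode below 0.012 m), for 0.2 s.
2. the blade is drawn out from under the foot, screw still at its mark (value of joint screw between 1.94 and 2.26 rad and x of blade in the frame of dock below -0.17 m), for 0.05 s.
At the end, for the whole second after the job is handed in: The blade lies flat (within 0.08 rad) on the floor of the tray, its middle within 45 mm of the tray's middle along each tray axis, at rest and released, and the screw reads 2.10 within 0.16 rad (mark at index) (value of joint screw between 1.94 and 2.26 rad and x of blade_mid in the frame of tray between -0.045 and 0.045 m and y of blade_mid in the frame of tray between -0.045 and 0.045 m and z of blade_mid in the frame of tray between 0 and 0.01 m and angle between blade's own z axis and vertical below 0.08 rad and linear speed of blade below 0.02 m/s); the robot touches nothing.
It fails at once if the spindle is pushed more than 3 mm (7.5 N) sideways along either axis (value of joint any of bush_x, bush_y above 0.003 m or value of joint any of bush_x, bush_y below -0.003 m).
It fails at once if the screw is turned the wrong way, tighter (value of joint screw below 0.05 rad).
It fails at once if the blade is wrenched against the clamp foot with more than 12 N (contact force between blade and clamp above 12 N).
It fails at once if the blade is dropped (moving faster than 0.4 m/s while not held) (linear speed of blade above 0.4 m/s and contact force between the fingers and blade below 0.2 N).
It fails at once if a bystander is shifted more than 30 mm (distance of any of float_valve, spare_knob, flange, stopper, jar, wrench from where it was at the start of the episode above 0.03 m).
It also fails if it takes over 72 s, if anything falls off the work surface, if the arm or the gripper's body presses on something with over 40 N, if the wrist force passes 120 N, or if a joint passes its speed limit or range.

## Robot

A 6-joint arm with a two-finger parallel gripper is mounted at the origin on the work surface. World frame = base frame: x ahead of the robot, y to its left, z up, the work surface at z = 0. Lengths are in mm, angles in rad, forces in N, time in s.
With the tool pointing down it reaches from about 350 to 775 mm from the base axis. Payload 7.3 kg.
Tool frame: the origin (TCP) lies on the mounting face of the last link; the fingertips stand 178 mm ahead of it and the grasp point (between the pads) lies 159 mm ahead of it; z points along the fingers, y is the line along which they close (so a half turn about z gives the same grasp; the last joint's range is limited). The gripper opens to 92 mm and grips with 3 to 60 N. Pads are 19 mm wide; open, the fingers measure 130 mm over their backs; the gripper's body (75 mm by 190 mm) begins 47 mm behind the grasp point.
Start: joints at [-1.299, 0.342, 1.524, -0, 1.275, -0.146], TCP at [213.038, -479.836, 404.741] pointing down, gripper open.
Joint ranges: [-2.53, 2.53], [-0.77, 2.02], [0.04, 2.7], [-1, 4.14], [0.28, 2.66], [-3.11, 3.11]. Speed limits (rad/s): [2.57, 2.57, 3.14, 3.14, 3.14, 3.14].

## Interface

Orientations are given as [roll, pitch, yaw] about the fixed x, y, z axes, in that order (R = Rz(yaw) Ry(pitch) Rx(roll)).
In Python, from plant import bot, vision gives the robot as it stands. The module is installed in compiled form; this text tells all that it offers.
- The arm moves only by the shell command python3 -m crank 'ROWS'. ROWS is a JSON object whose key "offsets" holds a list of rows, 1 to 5 of them, each of 5 numbers: the finger opening in mm, then dx, dy, dz in units of 5 mm, then a turn about the tool's z in units of 0.25 rad; each row is the pose to reach, as a shift and turn from the pose commanded when the command began, along the tool's axes at that moment; what a row does not reach only later rows make up. A row lasts 1/8 s, in which the tool goes at most 62.5 mm and 0.188 rad, less where a joint would pass 70% of its speed; a pose out of reach is approached as far as the arm can. The fingers move at their own pace and stop on an object; the grip force is fixed at half the most. Time passes only in rows, so rows that do not move let the fingers close. It prints the time, the measured TCP pose, the force, the opening and the grip force at its end. Input that does not fit is refused with a message, and nothing moves.
- bot.get_obs(): the state, without advancing time (a new reading comes with each control period).
- vision.capture(name): name is "scene" or "top" or "wrist"; returns a dict with "color" (480x640x3 uint8, red, green, blue), "K" (3x3 intrinsics, pixels), "R" (3x3) and "t" (3): a world point X has camera coordinates R X + t. Camera axes: x right, y down, z forward; pixel columns grow to the right and rows downward; lengths in mm; the calibration is good to about 2 mm. A picture is of the moment at which its call begins. There is no depth.
- bot.close_job(): hands the job in; it is judged then, once.
The state is a dict: "time": time; "joint_positions": joint angles; "dq": joint speeds; "tau": joint torques, N m; "tool_pos": TCP position; "tcp_rot": TCP orientation; "contact_force": force on the tool from outside, world axes, zero at the start; "moment": the same for the moment, N m; "grip_width": finger opening in mm; "finger_force": force on a finger pad.
Only numpy, scipy, OpenCV 4.12 (cv2) and the standard library are available. Lean on these libraries where they do the work, as an engineer would, in place of code of your own. Each camera call takes 0.05 s, during which the arm holds its last target. There are 200 camera calls.

## Working session

There is one attempt and no reset: what is moved stays moved. The work goes in short steps, Python scripts to look and compute and a shell command to move; the robot and the scene stay as the last step left them, time stands still between calls to the robot, and variables do not carry over. Pictures are saved under pics/ and viewed, at most 10 in all, crops included, and the job is handed in when it is done.

```bash
mkdir -p pics; cat > h.py <<'E'
import numpy as np, cv2
from plant import bot, vision
def cap(n):
    c=vision.capture(n); c={k:np.array(v) for k,v in c.items()}; return c
def ray(c,u,v,z):
    d=c['R'].T@np.linalg.inv(c['K'])@np.array([u,v,1.]); o=-c['R'].T@c['t']
    return o+d*(z-o[2])/d[2]
def proj(c,X):
    p=c['K']@(c['R']@np.array(X,float)+c['t']); return p[:2]/p[2]
E
python3 - <<'E'
from h import *
for n in ['scene','top']:
    c=cap(n); cv2.imwrite(f'pics/{n}0.png',c['color'][:,:,::-1]); np.savez(f'{n}0.npz',**c)
    print(n,(-c['R'].T@c['t']).round(), c['K'][0,0])
    print(ray(c,0,479,0).round(),ray(c,639,479,0).round(),ray(c,320,240,0).round())
print(bot.get_obs())
E
```

```text
scene [996. 292. 982.] 470.4082785711012
[1179. -273.    0.] [637. 791.   0.] [438.  16.   0.]
top [ 314.   48. 1172.] 475.37479185829153
[-61. 780.   0.] [ -50. -697.    0.] [504.  46.   0.]
{'time': 0.1, 'joint_positions': array([-1.29895721e+00,  3.42625088e-01,  1.52494880e+00, -9.95213091e-06,
        1.27541009e+00, -1.46002832e-01]), 'dq': array([ 2.41279174e-03, -4.50034701e-05, -2.22870975e-03, -1.70706934e-05,
        1.21297731e-03, -3.08596435e-04]), 'tau': array([ 2.11248647e-03, -4.32004094e+01, -2.44693172e+01,  7.19942339e-02,
        5.25995472e-02, -3.97578367e-05]), 'tool_pos': array([ 213.02043394, -479.69354557,  404.11927672]), 'tcp_rot': array([-3.14021475e+00, -1.92999540e-04,  4.17844723e-01]), 'contact_force': array([ 0.17905092, -0.14671275, -0.22686004]), 'moment': array([-0.03061867, -0.00647101,  0.01772672]), 'finger_force': 0.0, 'grip_width': 91.78832391927612}
```

View pics/scene0.png

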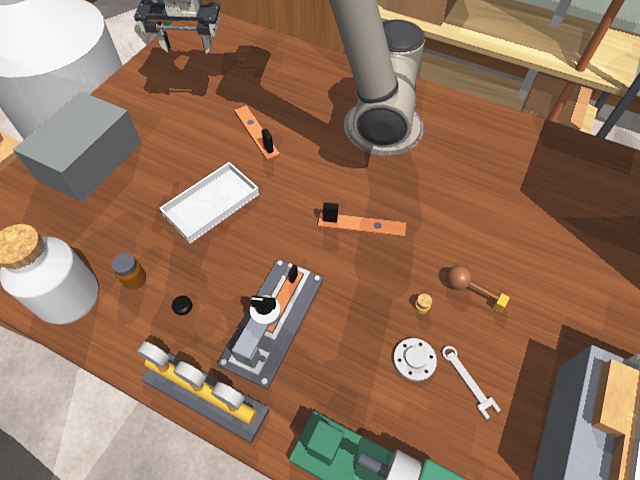

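View pics/top0.png

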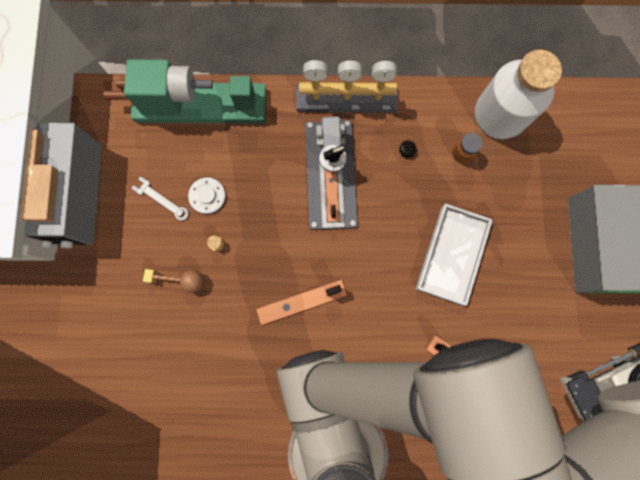

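The scene view shows the dock at (270,320) and the tray at (210,202). There are three blade-like things in the top view:
- the blade in the dock, at (333,195), with its tab at (333,211)
- a loose one at (300,302)
- a loose one at (440,347), mostly hidden by the arm

The one in the dock is narrowest and sits under the clamp foot. I'll measure it and check it in a close crop.

```bash
python3 - <<'E'
from h import *
c=dict(np.load('top0.npz')); s=dict(np.load('scene0.npz'))
a=c['color'][105:245,280:385,::-1]; b=s['color'][250:390,210:330,::-1]
a=cv2.resize(a,None,fx=3.8,fy=3.8,interpolation=cv2.INTER_CUBIC)[:532,:399]
b=cv2.resize(b,None,fx=3.3,fy=3.8,interpolation=cv2.INTER_CUBIC)[:532,:396]
cv2.imwrite('pics/crop.png',np.hstack([a,b]))
for n,cc in (('top',c),('scene',s)):
    hsv=cv2.cvtColor(cc['color'],cv2.COLOR_RGB2HSV)
    m=cv2.inRange(hsv,(4,130,150),(16,255,255))
    for k in cv2.findContours(m,0,2)[0]:
        if cv2.contourArea(k)>80:
            r=cv2.minAreaRect(k); bx=cv2.boxPoints(r); P=np.array([ray(cc,*p,18 if n=='x' else 6)[:2] for p in bx])
            print(n,'cu',np.round(r[0]),P.round().tolist(), np.linalg.norm(P[0]-P[1]).round(),np.linalg.norm(P[1]-P[2]).round())
    m=cv2.inRange(hsv,(0,0,165),(180,40,255))
    for k in cv2.findContours(m,0,2)[0]:
        if 1000<cv2.contourArea(k)<8000:
            r=cv2.minAreaRect(cv2.convexHull(k)); ap=cv2.approxPolyDP(cv2.convexHull(k),8,True)[:,0]
            print(n,'tray?',np.round(r[0]),[ray(cc,*map(float,p),30)[:2].round().tolist() for p in ap])
E
```

```text
top cu [275. 439.] [[25.0, 180.0], [45.0, 179.0], [41.0, 114.0], [20.0, 115.0]] 21.0 65.0
top cu [268. 425.] [[55.0, 216.0], [78.0, 215.0], [73.0, 112.0], [49.0, 113.0]] 23.0 103.0
top cu [164. 384.] [[98.0, 660.0], [210.0, 671.0], [214.0, 158.0], [102.0, 156.0]] 112.0 513.0
top cu [382. 337.] [[301.0, 79.0], [328.0, -283.0], [233.0, -286.0], [206.0, 71.0]] 363.0 95.0
top cu [528. 342.] [[235.0, -196.0], [332.0, -209.0], [281.0, -718.0], [186.0, -698.0]] 97.0 511.0
top cu [520. 306.] [[365.0, -309.0], [367.0, -580.0], [322.0, -576.0], [319.0, -307.0]] 271.0 46.0
top cu [385. 303.] [[322.0, 26.0], [382.0, 24.0], [374.0, -254.0], [315.0, -250.0]] 60.0 278.0
top cu [130. 324.] [[379.0, 817.0], [387.0, 200.0], [212.0, 194.0], [204.0, 796.0]] 617.0 176.0
top cu [308. 299.] [[334.0, 204.0], [421.0, -42.0], [379.0, -57.0], [293.0, 189.0]] 261.0 45.0
top cu [505. 281.] [[403.0, -342.0], [413.0, -343.0], [409.0, -475.0], [399.0, -474.0]] 10.0 132.0
top cu [393. 279.] [[412.0, -94.0], [422.0, -172.0], [403.0, -174.0], [393.0, -96.0]] 78.0 19.0
top cu [222. 276.] [[407.0, 323.0], [421.0, 323.0]
[... 7701 characters left out ...]
50.0, -680.0], [-177.0, -692.0], [-190.0, -548.0], [-164.0, -538.0]] 30.0 144.0
scene cu [596.  46.] [[-511.0, 465.0], [-854.0, 506.0], [-848.0, 518.0], [-507.0, 476.0]] 346.0 14.0
scene cu [269.  35.] [[-184.0, -705.0], [-245.0, -730.0], [-241.0, -320.0], [-183.0, -305.0]] 66.0 410.0
scene tray? [596. 416.] [[426.0, 654.0], [426.0, 715.0], [678.0, 715.0], [710.0, 653.0]]
scene tray? [415. 359.] [[598.0, 295.0], [589.0, 358.0], [648.0, 369.0], [660.0, 308.0]]
scene tray? [ 48. 287.] [[746.0, -557.0], [744.0, -493.0], [840.0, -347.0], [889.0, -361.0], [909.0, -410.0], [882.0, -568.0], [856.0, -592.0]]
scene tray? [210. 200.] [[348.0, -297.0], [404.0, -179.0], [603.0, -250.0], [552.0, -375.0]]
```

View pics/crop.png

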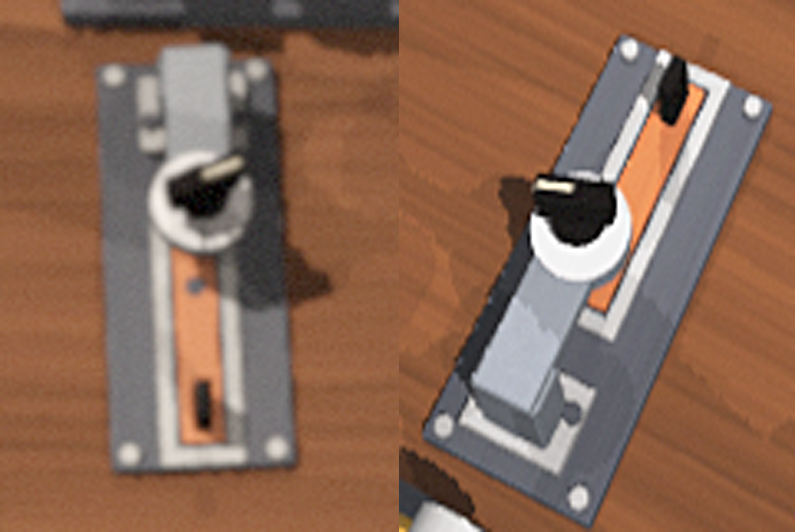

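The crop confirms it. The copper bar with its tab at top (333,211) lies in the pocket under the clamp foot. The boss is at top (333,157), and the ivory line on the knob points up-right to (343,147). Next I'll compute the poses.

```bash
python3 - <<'E'
from h import *
c=dict(np.load('top0.npz')); s=dict(np.load('scene0.npz'))
T=lambda x,y:(280+x/3.8,105+y/3.8); S=lambda x,y:(210+(x-399)/3.3,250+y/3.8)
for nm,cc,f,L in (('top',c,T,[(97,65),(275,62),(298,465),(111,470)]),('scene',s,S,[(425,437),(592,524),(772,105),(620,36)])):
    P=np.array([ray(cc,*f(*p),12)[:2] for p in L]); print(nm,P.round().tolist(), np.linalg.norm(P[0]-P[3]),np.linalg.norm(P[1]-P[2]),np.linalg.norm(P[0]-P[1]))
    ax=P[0]+P[1]-P[2]-P[3]; yaw=np.arctan2(ax[1],ax[0]); m=P.mean(0); e=np.array([np.cos(yaw),np.sin(yaw)])
    print('yaw',yaw,'mid',m,'origin',m+10*e)
# boss: bright low-sat region hull
for nm,cc,ctr in (('top',c,(333,157)),('scene',s,(265,310))):
    hsv=cv2.cvtColor(cc['color'],cv2.COLOR_RGB2HSV); m=cv2.inRange(hsv,(0,0,195),(180,45,255))
    w=np.zeros_like(m); cv2.circle(w,ctr,20,255,-1); m&=w
    k=np.vstack(cv2.findContours(m,0,2)[0]); h=cv2.convexHull(k); print(nm,cv2.minEnclosingCircle(h),cv2.boundingRect(h))
print('boss top',ray(c,*T(200.5,199),88),'scene',ray(s,*S(581,228),88))
# knob line ends in top
print('line',[ray(c,*T(*p),136)[:2].round(1) for p in ((242,160),(205,180))])
print('tab top top-view',ray(c,*T(203,403),62),)
print('tab top scene',ray(s,*S(678,75),62))
for nm,cc in (('top',c),('scene',s)):
  hsv=cv2.cvtColor(cc['color'],cv2.COLOR_RGB2HSV); m=cv2.inRange(hsv,(0,0,165),(180,40,255))
  for k in cv2.findContours(m,0,2)[0]:
    r=cv2.minAreaRect(cv2.convexHull(k))
    if 1000<cv2.contourArea(k)<8000 and min(abs(r[0][0]-455),abs(r[0][0]-210))<6: 
        P=np.array([ray(cc,*map(float,p),30)[:2] for p in cv2.boxPoints(r)]); print('tray',nm,P.mean(0),P.round().tolist())
E
```

```text
top [[809.0, 86.0], [812.0, -35.0], [534.0, -49.0], [530.0, 73.0]] 279.02250034336595 277.96990438927054 120.57920449983091
yaw 0.0486669486771789 mid [671.37399323  18.77869552] origin [681.36215321  19.26517291]
scene [[817.0, -29.0], [810.0, 88.0], [534.0, 73.0], [541.0, -46.0]] 277.1921805138766 276.51344802577484 117.88093271171101
yaw 0.058141351529035545 mid [675.5704178  21.4991646] origin [685.55352048  22.0802506 ]
top ((329.0, 159.5), 15.692455291748047) (320, 145, 20, 30)
scene ((266.77642822265625, 309.96746826171875), 19.014904022216797) (250, 292, 36, 35)
boss top [688.67724971  17.48486685  88.        ] scene [691.39616147  18.29479608  88.        ]
line [array([696.7,  -6. ]), array([684. ,  16.2])]
tab top top-view [564.10827721  14.65577666  62.        ]
tab top scene [569.15962907  19.06938349  62.        ]
tray top [ 469.34432916 -280.78150138] [[382.0, -183.0], [595.0, -256.0], [556.0, -380.0], [344.0, -304.0]]
tray scene [ 470.36451686 -276.32045551] [[554.0, -376.0], [317.0, -305.0], [395.0, -174.0], [615.0, -250.0]]
```

The rows are not in the units I measure in: shifts go in units of 5 mm and turns go in units of 0.25 rad. I convert before sending: 213 mm is 42.6, -87 mm is -17.4.

```bash
python3 -m crank '{"offsets":[[92,8.6,-3.6,0,0],[92,17.2,-7,0,0],[92,25.6,-10.6,0,0],[92,34,-14,0,0],[92,42.6,-17.4,0,0]]}'
python3 -m crank '{"offsets":[[92,8.6,-3.6,0,0],[92,17.2,-7,0,0],[92,25.6,-10.6,0,0],[92,34,-14,0,0],[92,42.6,-17.4,0,0]]}'
python3 -m crank '{"offsets":[[92,8.6,-3.6,0,0],[92,17.2,-7,0,0],[92,25.6,-10.6,0,0],[92,34,-14,0,0],[92,42.6,-17.4,0,0]]}'
python3 -m crank '{"offsets":[[92,0,0,0,-0.72],[92,0,0,0,-1.44],[92,0,0,0,-2.16],[92,0,0,0,-2.84],[92,0,0,0,-2.84]]}'
python3 -m crank '{"offsets":[[92,0,0,0,-0.72],[92,0,0,0,-1.44],[92,0,0,0,-2.16],[92,0,0,0,-2.88],[92,0,0,0,-2.88]]}'
python3 - <<'E'
from h import *
c=cap('wrist'); cv2.imwrite('pics/w1.png',c['color'][:,:,::-1]); np.savez('w1.npz',**c)
print((-c['R'].T@c['t']).round(),c['R'].round(2),proj(c,[690,18,135]),proj(c,[690,18,88]))
t=cap('top'); np.savez('top1.npz',**t); s=cap('scene'); np.savez('scene1.npz',**s)
E
```

```text
time: 0.72
tool_pos: [373.2, -312.7, 404.5]
tcp_rot: [-3.141, 0.0, 0.418]
contact_force: [0.0, 0.0, -0.6]
grip_width: 91.7
finger_force: 0.0
time: 1.35
tool_pos: [532.6, -146.7, 404.4]
tcp_rot: [-3.141, 0.001, 0.418]
contact_force: [0.5, 0.2, -0.3]
grip_width: 92.0
finger_force: 0.0
time: 1.98
tool_pos: [692.0, 19.1, 404.1]
tcp_rot: [-3.141, 0.001, 0.418]
contact_force: [0.9, -1.6, -0.3]
grip_width: 92.1
finger_force: 0.0
time: 2.6
tool_pos: [691.2, 18.0, 404.1]
tcp_rot: [-3.141, 0.0, 1.126]
contact_force: [-0.4, 0.5, -0.5]
grip_width: 92.0
finger_force: 0.0
time: 3.22
tool_pos: [691.2, 18.0, 404.4]
tcp_rot: [-3.141, -0.0, 1.843]
contact_force: [0.9, -0.0, 1.1]
grip_width: 92.2
finger_force: 0.0
[669.  96. 384.] [[ 0.96  0.27  0.  ]
 [ 0.26 -0.92  0.3 ]
 [ 0.08 -0.29 -0.95]] [319.65404367 240.47225827] [319.8549265 224.4516805]
```

View pics/w1.png

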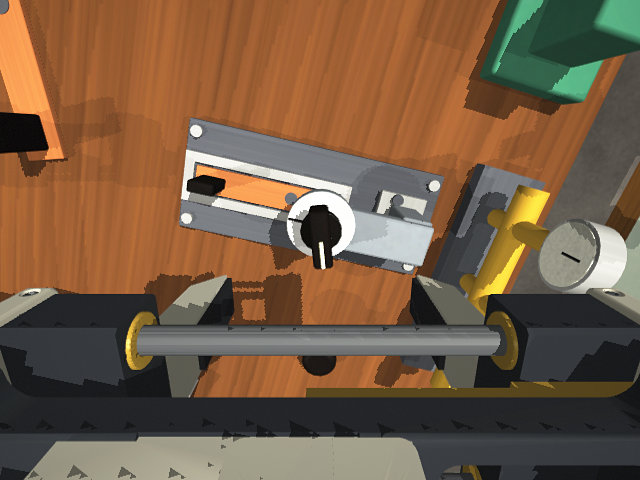

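The wrist view shows the boss at (321,222). The black bar runs from about (319,207) to (322,270) with the ivory line at its lower end, and the dark index line is at (295,221) on the boss. I'll zoom in for accuracy.

```bash
python3 - <<'E'
from h import *
c=dict(np.load('w1.npz')); im=c['color'][:,:,::-1]
a=cv2.resize(im[180:280,270:370],None,fx=6,fy=6,interpolation=cv2.INTER_CUBIC); cv2.imwrite('pics/w1z.png',a)
E
```

```text
(no output)
```

View pics/w1z.png

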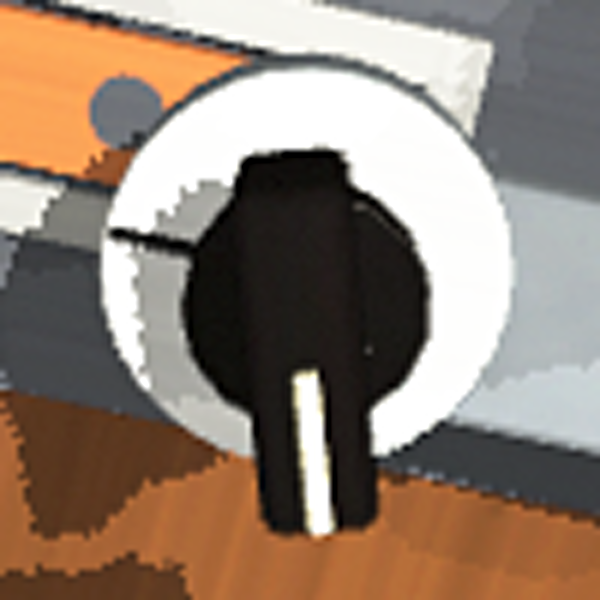

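```bash
python3 - <<'E'
from h import *
c=dict(np.load('w1.npz')); Z=lambda x,y:(270+x/6,180+y/6)
b=ray(c,*Z(307,262),88); e=ray(c,*Z(320,533),135); f=ray(c,*Z(305,372),135)
# left/right bar edges mid-line
L=[ray(c,*Z(*p),135)[:2] for p in ((250,250),(266,515),(353,250),(375,510))]
d1=L[1]-L[0];d2=L[3]-L[2]
an=lambda d:np.arctan2(d[1],d[0])
d=(e-f)[:2]; print('boss',b,'lineang',an(d),'edges',an(d1),an(d2))
u=d/np.hypot(*d); m=(an(d1)+an(d2)+an(d))/3; u=np.array([np.cos(m),np.sin(m)])
print('centre',e[:2]-24*u,'ang',m, 'width',np.cross(u,L[2]-L[0]))
i1,i2=ray(c,*Z(113,234),88),ray(c,*Z(190,247),88); print('index dir',an((i1-i2)[:2]), 'pt',i1)
# dock corners at z=12 from this view: outer screws
print([ray(c,*p,12)[:2].round(1).tolist() for p in ((189,119),(444,176),(180,228))])
E
```

```text
boss [690.94723387  19.02709748  88.        ] lineang -1.2115734654724077 edges -1.2495087480822136 -1.2111602367155005
centre [690.96648675  18.55068745] ang -1.2240808167567072 width 13.002344334840037
index dir -3.043573516857842 pt [661.71514717  15.41756982  88.        ]
[[534.1, 70.9], [811.1, 87.0], [542.6, -48.9]]<stdin>:10: DeprecationWarning: Arrays of 2-dimensional vectors are deprecated. Use arrays of 3-dimensional vectors instead. (deprecated in NumPy 2.0)
```

To row units: 112 mm is 22.4, 30 mm is 6, -0.04 rad is -0.16.

```bash
python3 -m crank '{"offsets":[[44,0.14,0,6,-0.16],[44,0.14,0,13,-0.16],[44,0.14,0,19,-0.16],[44,0.14,0,22.4,-0.16],[44,0.14,0,22.4,-0.16]]}'
python3 -m crank '{"offsets":[[44,0,0,0,0],[24,0,0,0,0],[24,0,0,0,0]]}'
```

```text
time: 4.0
tool_pos: [690.9, 18.6, 291.6]
tcp_rot: [-3.139, -0.001, 1.886]
contact_force: [-0.0, 0.6, -0.2]
grip_width: 47.0
finger_force: 0.0
time: 4.38
tool_pos: [691.1, 18.6, 293.6]
tcp_rot: [3.14, 0.001, 1.888]
contact_force: [-0.2, -0.8, -0.4]
grip_width: 28.5
finger_force: 0.0
```

```bash
python3 -m crank '{"offsets":[[20,0,0,0,0],[17,0,0,0,0],[15,0,0,0,0]]}'; python3 -m crank '{"offsets":[[8,0,0,0,0],[8,0,0,0,0],[8,0,0,0,0]]}'
```

```text
time: 4.75
tool_pos: [690.9, 18.6, 292.8]
tcp_rot: [-3.141, 0.0, 1.888]
contact_force: [-1.9, -0.5, 1.8]
grip_width: 15.9
finger_force: 29.6
time: 5.12
tool_pos: [691.0, 18.6, 292.8]
tcp_rot: [-3.141, 0.0, 1.888]
contact_force: [-1.6, -1.2, 2.4]
grip_width: 15.9
finger_force: 29.6
```

```bash
python3 -m crank '{"offsets":[[8,-0.04,-0.12,-0.08,0.4],[8,-0.04,-0.12,-0.16,0.8],[8,-0.04,-0.12,-0.24,1.2],[8,-0.04,-0.12,-0.24,1.2]]}'
```

```text
time: 5.62
tool_pos: [690.6, 18.4, 294.0]
tcp_rot: [3.141, -0.0, 1.589]
contact_force: [0.5, 0.5, 1.7]
grip_width: 16.0
finger_force: 29.5
```

```bash
python3 -m crank '{"offsets":[[8,0,0,-0.1,0.48],[8,0,0,-0.2,0.96],[8,0,0,-0.28,1.44],[8,0,0,-0.38,1.92],[8,0,0,-0.38,1.92]]}'
python3 -m crank '{"offsets":[[8,0,0,-0.1,0.48],[8,0,0,-0.2,0.96],[8,0,0,-0.28,1.44],[8,0,0,-0.38,1.92],[8,0,0,-0.38,1.92]]}'
python3 - <<'E'
from h import *
t=cap('top'); np.savez('top2.npz',**t); s=cap('scene'); np.savez('scene2.npz',**s); c=cap('wrist'); np.savez('w2.npz',**c)
print(proj(c,[690,18,141]),bot.get_obs()['contact_force'],bot.get_obs()['moment'])
E
```

```text
time: 6.25
tool_pos: [690.7, 18.3, 295.9]
tcp_rot: [3.141, -0.0, 1.11]
contact_force: [0.5, -0.2, 0.8]
grip_width: 15.7
finger_force: 29.5
time: 6.88
tool_pos: [690.8, 18.1, 297.8]
tcp_rot: [3.141, -0.001, 0.632]
contact_force: [1.4, -1.2, 0.8]
grip_width: 15.7
finger_force: 29.5
[321.6646044  319.04871769] [ 2.41825208 -0.51084768  0.3792737 ] [-0.16550622 -0.43504647  0.02750203]
```

To row units: -2.2 mm is -0.44, -1.7 mm is -0.34, 0.575 rad is 2.3.

```bash
python3 -m crank '{"offsets":[[8,0.04,0.08,-0.1,0.6],[8,0.04,0.08,-0.22,1.16],[8,0.04,0.08,-0.34,1.76],[8,0.04,0.08,-0.44,2.3],[8,0.04,0.08,-0.44,2.3]]}'
python3 -m crank '{"offsets":[[8,0,0,0,0]]}'
```

```text
time: 7.65
tool_pos: [691.0, 17.8, 300.0]
tcp_rot: [3.141, -0.0, 0.056]
contact_force: [2.6, -1.9, 0.4]
grip_width: 15.4
finger_force: 29.7
time: 7.78
tool_pos: [690.9, 17.9, 299.9]
tcp_rot: [3.141, -0.0, 0.056]
contact_force: [3.0, -1.6, 0.5]
grip_width: 15.9
finger_force: 29.7
```

```bash
python3 -m crank '{"offsets":[[8,0.2,0.1,0,0],[8,0.2,0.1,0,0]]}'
python3 -m crank '{"offsets":[[22,0,0,0,0],[36,0,0,0,0],[44,0,0,0,0]]}'
python3 -m crank '{"offsets":[[44,0,0,-5,0],[44,0,0,-11,0],[44,0,0,-17,0],[60,0,0,-21,0],[60,0,0,-21,0]]}'
python3 - <<'E'
from h import *
c=cap('wrist'); np.savez('w3.npz',**c); s=cap('top'); np.savez('top3.npz',**s)
u,v=proj(c,[691,18.5,120]).astype(int); print(u,v); x0,y0=u-60,v-50
a=cv2.resize(c['color'][y0:y0+100,x0:x0+120,::-1],None,fx=6,fy=6,interpolation=cv2.INTER_CUBIC); cv2.imwrite('pics/w3z.png',a)
E
```

```text
time: 8.02
tool_pos: [691.8, 17.6, 299.9]
tcp_rot: [3.142, 0.0, 0.054]
contact_force: [0.7, -0.8, 1.1]
grip_width: 15.8
finger_force: 29.7
time: 8.4
tool_pos: [691.8, 17.8, 299.7]
tcp_rot: [-3.141, 0.001, 0.053]
contact_force: [0.3, -0.2, 0.1]
grip_width: 37.4
finger_force: 0.0
time: 9.02
tool_pos: [691.9, 17.7, 406.7]
tcp_rot: [3.141, -0.004, 0.053]
contact_force: [-0.1, 0.1, -0.8]
grip_width: 58.2
finger_force: 0.0
320 236
```

View pics/w3z.png

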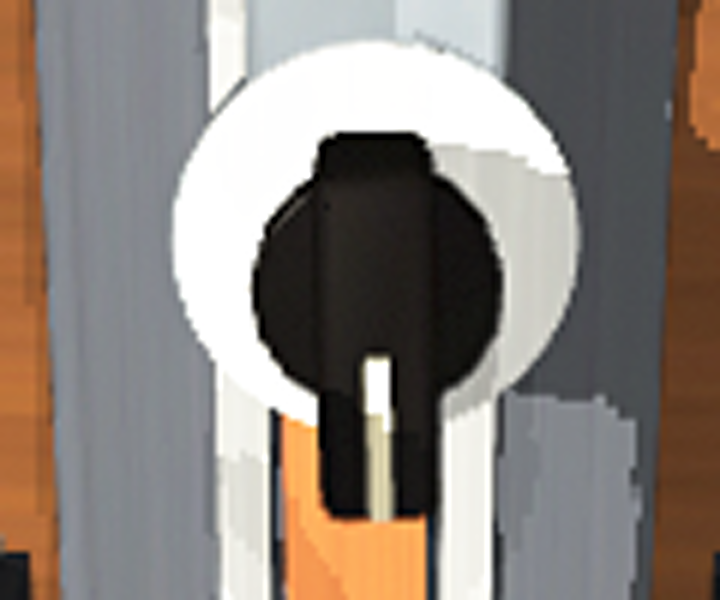

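The ivory line now points straight at the dock's -x end, running from (378,358) to (381,518) in the crop, parallel to the plate edges and over the index. I'll check the angle, then move above the tab.

```bash
python3 - <<'E'
from h import *
c=dict(np.load('w3.npz')); Z=lambda x,y:(260+x/6,186+y/6)
an=lambda d:np.arctan2(d[1],d[0])
print('line',an((ray(c,*Z(381,518),142)-ray(c,*Z(377,358),142))[:2])+np.pi)
print('plate edges',an((ray(c,*Z(45,150),12)-ray(c,*Z(60,560),12))[:2]),an((ray(c,*Z(672,140),12)-ray(c,*Z(655,560),12))[:2]))
print('pocket edge',an((ray(c,*Z(218,400),16)-ray(c,*Z(221,580),16))[:2]))
E
python3 -m crank '{"offsets":[[60,-6,0,0,0],[60,-12,0,0,0],[60,-18,0,0,0],[60,-24.4,0,0,0],[60,-24.4,0,0,0]]}'
python3 - <<'E'
from h import *
c=cap('wrist'); np.savez('w4.npz',**c); cv2.imwrite('pics/w4.png',c['color'][:,:,::-1]); print(proj(c,[568.7,14.7,62]))
E
```

```text
line 0.07704505928979133
plate edges 0.041582481555789266 0.055914824905237845
pocket edge 0.046269946318560344
time: 9.75
tool_pos: [568.4, 11.3, 404.0]
tcp_rot: [-3.141, 0.003, 0.053]
contact_force: [-0.2, 0.8, 0.2]
grip_width: 60.1
finger_force: 0.0
[318.61645351 216.6234923 ]
```

View pics/w4.png

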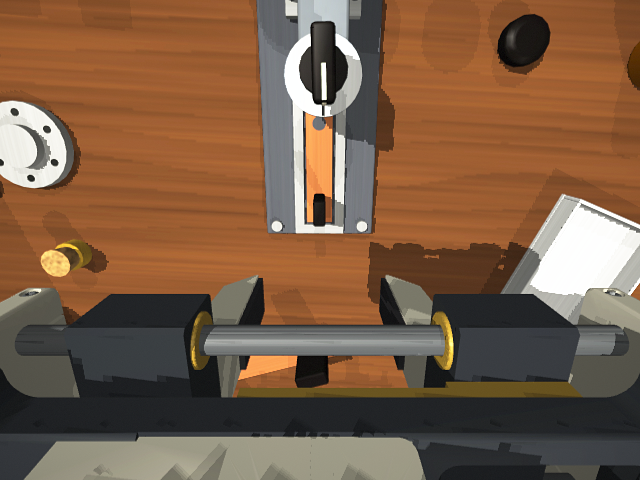

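The ivory line meets the index line at (322,110). The tab runs from (319,195) to (319,226), with the pocket around it.

```bash
python3 - <<'E'
from h import *
c=dict(np.load('w4.npz')); g=c['color'].max(2)[185:235,300:340]
m=(g<50).astype(np.uint8); n,l,st,_=cv2.connectedComponentsWithStats(m); i=1+st[1:,4].argmax(); x,y,w,h,_=st[i]; print(x+300,y+185,w,h)
lo=y+h+185; cx=x+300+w/2
p=ray(c,cx,lo,62); print('end',p,'centre',p+13*np.array([np.cos(.05),np.sin(.05),0]), 'width', ray(c,x+300+w,lo,62)-ray(c,x+300,lo,62))
print('near base', ray(c,cx,y+185,18))
E
```

```text
313 194 13 32
end [559.26168747  13.36291006  62.        ] centre [572.24544086  14.01263926  62.        ] width [  0.66152942 -12.78102568   0.        ]
near base [583.10813367  14.7814878   18.        ]
```

```bash
python3 -m crank '{"offsets":[[60,0.6,-0.52,10,0],[60,0.6,-0.52,20,0],[60,0.6,-0.52,30,0],[60,0.6,-0.52,37,0],[60,0.6,-0.52,40,0]]}'
python3 -m crank '{"offsets":[[40,0,0,0,0],[22,0,0,0,0],[16,0,0,0,0],[12,0,0,0,0],[4,0,0,0,0]]}'
python3 -m crank '{"offsets":[[4,0,0,0,0],[4,0,0,0,0]]}'
```

```text
time: 10.42
tool_pos: [572.9, 14.0, 201.9]
tcp_rot: [-3.141, 0.004, 0.053]
contact_force: [-0.2, -1.4, 0.0]
grip_width: 60.1
finger_force: 0.0
time: 11.05
tool_pos: [573.0, 13.9, 205.4]
tcp_rot: [3.141, -0.001, 0.053]
contact_force: [0.3, -0.1, -0.1]
grip_width: 14.9
finger_force: 0.0
time: 11.3
tool_pos: [573.0, 13.9, 205.3]
tcp_rot: [3.141, -0.0, 0.053]
contact_force: [-0.2, 0.4, 4.0]
grip_width: 12.0
finger_force: 30.0
```

To row units: -6 mm is -1.2, -4 mm is -0.8.

```bash
python3 -m crank '{"offsets":[[4,0,0,-0.4,0],[4,0,0,-0.8,0],[4,0,0,-1.2,0],[4,0,0,-1.26,0],[4,0,0,-1.26,0]]}'
python3 - <<'E'
from h import *
s=cap('scene'); np.savez('s5.npz',**s); o=bot.get_obs(); print(o['tool_pos'],o['contact_force'],o['moment'])
a=cv2.resize(s['color'][230:350,220:340,::-1],None,fx=5,fy=5,interpolation=cv2.INTER_CUBIC); cv2.imwrite('pics/s5.png',a)
E
```

```text
time: 11.92
tool_pos: [572.9, 13.9, 211.2]
tcp_rot: [3.142, 0.0, 0.053]
contact_force: [0.8, 0.4, -2.7]
grip_width: 12.0
finger_force: 30.0
[572.90442298  13.91840146 211.13028147] [-0.62019318  0.13620783 -2.92726887] [0.02124186 0.1703527  0.0029096 ]
```

View pics/s5.png

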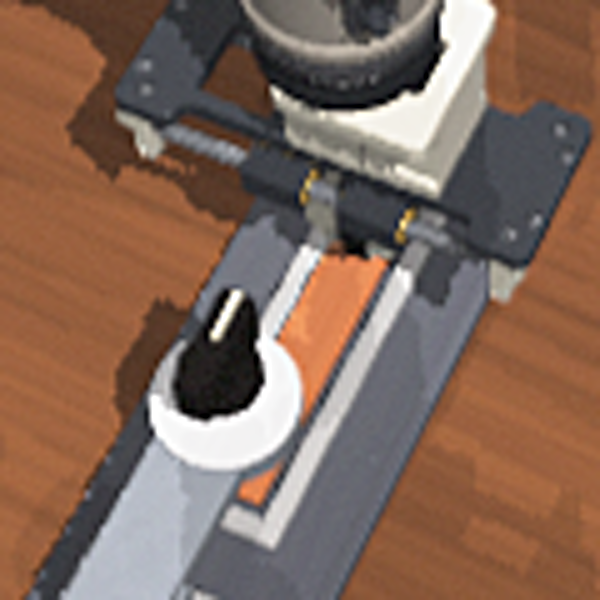

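```bash
python3 - <<'E'
from h import *
s=dict(np.load('s5.npz')); e=np.array([np.cos(.053),np.sin(.053)])
c0=dict(np.load('scene0.npz'))
for z in (17,20,23,25): print(z,(ray(s,220+268/5,230+504/5,z)[:2]-[572,14])@e)
w=np.array([[220+x/5,230+y/5] for x,y in ((262,475),(340,270))])
for z in (17,20,23,25):
  print(z,[ (ray(s,220+x/5,230+y/5,z)[:2]-[572,14])@[-e[1],e[0]] for x,y in ((268,503),(310,425),(350,340),(382,265))])
E
```

```text
17 129.88489693905177
20 130.84191854242053
23 131.79894014578932
25 132.43695454803517
17 [np.float64(16.530929768667054), np.float64(16.92785178019563), np.float64(15.010336835362937), np.float64(11.870798836125294)]
20 [np.float64(17.27148289664405), np.float64(17.667171510634297), np.float64(15.755615061788337), np.float64(12.625832879379798)]
23 [np.float64(18.012036024621047), np.float64(18.406491241072935), np.float64(16.50089328821379), np.float64(13.380866922634308)]
25 [np.float64(18.505738109939067), np.float64(18.899371061365343), np.float64(16.997745439164028), np.float64(13.88422295147061)]
```

To row units: -18 mm is -3.6, -13 mm is -2.6.

```bash
python3 -m crank '{"offsets":[[4,-0.6,0,0,0],[4,-1.6,0,0,0],[4,-2.6,0,0,0],[4,-3.6,0,0,0],[4,-3.6,0,0,0]]}'
python3 -m crank '{"offsets":[[4,-1.6,0,0,0],[4,-3.2,0,0,0],[4,-5,0,0,0],[4,-6.4,0,0,0],[4,-6.4,0,0,0]]}'
python3 -m crank '{"offsets":[[4,-1.6,0,0,0],[4,-3.2,0,0,0],[4,-5,0,0,0],[4,-6.4,0,0,0],[4,-6.4,0,0,0]]}'
python3 - <<'E'
from h import *
o=bot.get_obs(); print(o['contact_force'],o['moment'])
E
```

```text
time: 12.6
tool_pos: [554.6, 13.0, 211.3]
tcp_rot: [3.142, 0.0, 0.053]
contact_force: [0.7, 0.1, -1.7]
grip_width: 11.4
finger_force: 30.0
time: 13.22
tool_pos: [522.5, 11.3, 211.3]
tcp_rot: [3.142, 0.0, 0.053]
contact_force: [0.7, 0.6, -2.5]
grip_width: 11.9
finger_force: 30.0
time: 13.85
tool_pos: [490.5, 9.6, 211.3]
tcp_rot: [-3.142, 0.0, 0.053]
contact_force: [-1.1, 0.1, -1.6]
grip_width: 11.6
finger_force: 30.0
[-1.10095198  0.13901931 -1.57875484] [-0.03335936  0.10943069  0.03663532]
```

To row units: -110 mm is -22, -40 mm is -8.

```bash
python3 -m crank '{"offsets":[[4,-1,0,-3,0],[4,-2,0,-8,0],[4,-2,0,-14,0],[4,-2,0,-19,0],[4,-2,0,-22,0]]}'
python3 -m crank '{"offsets":[[4,-1.2,4,0,0],[4,-3.2,10.4,0,0],[4,-5.6,17.6,0,0],[4,-7.4,23.6,0,0],[4,-8,26,0,0]]}'
python3 -m crank '{"offsets":[[4,-1.2,4,0,0],[4,-3.2,10.8,0,0],[4,-5.2,18.4,0,0],[4,-7,24.4,0,0],[4,-7.8,27,0,0]]}'
python3 -m crank '{"offsets":[[4,0,0,0,0.24],[4,0,0,0,0.64],[4,0,0,0,1.08],[4,0,0,0,1.44],[4,0,0,0,1.6]]}'
python3 - <<'E'
from h import *
s=cap('scene'); t=cap('top'); np.savez('s6.npz',**s);np.savez('t6.npz',**t); o=bot.get_obs(); print(o['tool_pos'],o['tcp_rot'],o['contact_force'],o['moment'])
a=cv2.resize(s['color'][110:260,130:300,::-1],None,fx=2.35,fy=3,interpolation=cv2.INTER_CUBIC)
b=cv2.resize(t['color'][180:330,390:530,::-1],None,fx=2.8,fy=3,interpolation=cv2.INTER_CUBIC)
cv2.imwrite('pics/s6.png',np.hstack([a,b]))
E
```

```text
time: 14.48
tool_pos: [481.1, 9.1, 323.6]
tcp_rot: [3.141, -0.003, 0.053]
contact_force: [0.1, -0.4, -2.7]
grip_width: 11.7
finger_force: 30.0
time: 15.1
tool_pos: [447.5, -124.1, 322.2]
tcp_rot: [3.141, -0.001, 0.051]
contact_force: [-0.0, 0.3, -2.6]
grip_width: 12.0
finger_force: 30.0
time: 15.72
tool_pos: [416.0, -260.6, 321.7]
tcp_rot: [3.141, -0.001, 0.052]
contact_force: [0.1, -0.2, -2.2]
grip_width: 11.6
finger_force: 30.0
time: 16.35
tool_pos: [416.5, -258.8, 321.5]
tcp_rot: [-3.141, -0.0, -0.348]
contact_force: [1.0, -0.0, -2.9]
grip_width: 11.8
finger_force: 30.0
[ 416.43959762 -258.84801615  321.46318691] [-3.14126773e+00 -6.42244435e-05 -3.46571552e-01] [-0.64550727  0.13144012 -2.5148274 ] [ 0.10370821  0.13495105 -0.0146269 ]
```

View pics/s6.png

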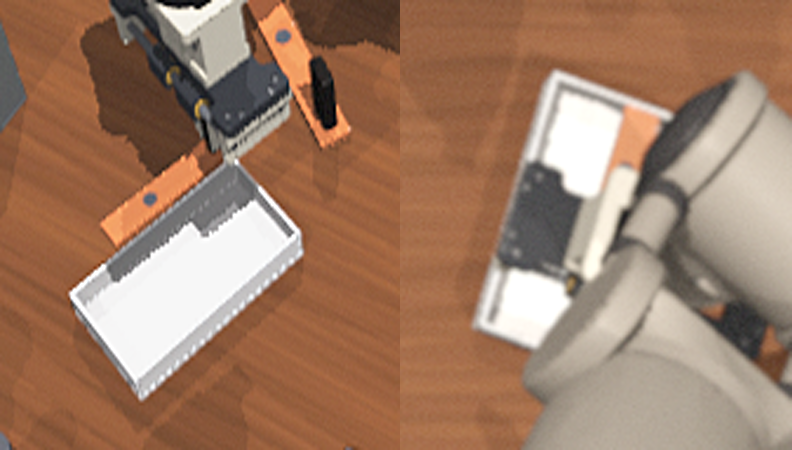

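The blade hangs level over the tray and is aligned with it, its far end at (150,200) in the left crop. I'll lower it.

```bash
python3 -m crank '{"offsets":[[4,0,0,4,0],[4,0,0,10,0],[4,0,0,16,0],[4,0,0,21,0],[4,0,0,23,0]]}'
python3 -m crank '{"offsets":[[4,0,0,0.4,0],[4,0,0,0.8,0],[4,0,0,1.2,0],[4,0,0,1.4,0],[4,0,0,1.4,0]]}'
python3 -m crank '{"offsets":[[4,0,0,0.1,0],[4,0,0,0.2,0],[4,0,0,0.2,0]]}'
```

```text
time: 17.08
tool_pos: [416.1, -259.0, 205.2]
tcp_rot: [-3.141, 0.002, -0.346]
contact_force: [-0.0, -0.2, -2.1]
grip_width: 11.8
finger_force: 30.0
time: 17.7
tool_pos: [416.2, -259.8, 199.4]
tcp_rot: [3.141, -0.0, -0.347]
contact_force: [0.3, 0.6, -2.5]
grip_width: 11.9
finger_force: 30.0
time: 18.08
tool_pos: [416.1, -259.7, 198.2]
tcp_rot: [3.142, -0.0, -0.347]
contact_force: [-0.2, -1.0, -2.1]
grip_width: 11.6
finger_force: 30.0
```

To row units: 1 mm is 0.2, 0.5 mm is 0.1.

```bash
python3 -m crank '{"offsets":[[4,0,0,0.1,0],[4,0,0,0.2,0],[4,0,0,0.2,0]]}'; python3 -m crank '{"offsets":[[4,0,0,0.08,0],[4,0,0,0.16,0],[4,0,0,0.16,0]]}'
```

```text
time: 18.45
tool_pos: [416.2, -259.7, 197.3]
tcp_rot: [3.141, -0.0, -0.347]
contact_force: [-1.0, 0.5, -1.7]
grip_width: 11.3
finger_force: 30.0
time: 18.82
tool_pos: [416.1, -259.7, 197.3]
tcp_rot: [3.141, -0.001, -0.347]
contact_force: [-3.3, 1.7, 9.2]
grip_width: 12.2
finger_force: 30.0
```

Contact is as predicted at TCP z 197.3. I'll release with a small opening and back off.

```bash
python3 -m crank '{"offsets":[[4,0,0,-0.1,0],[14,0,0,-0.1,0],[24,0,0,-0.1,0],[34,0,0,-0.1,0],[34,0,0,-0.1,0]]}'
python3 -m crank '{"offsets":[[34,0,0,-2,0],[34,0,0,-7,0],[34,0,0,-16,0],[34,0,0,-24,0],[34,0,0,-30,0]]}'
python3 -m crank '{"offsets":[[34,-8,0,-6,0],[34,-8,0,-12,0],[34,-8,0,-12,0]]}'
python3 - <<'E'
from h import *
s=cap('scene'); w=cap('wrist')
a=cv2.resize(s['color'][140:390,150:350,::-1],None,fx=2,fy=2); b=cv2.resize(w['color'][:,:,::-1],(400,300))
b=cv2.copyMakeBorder(b,0,a.shape[0]-300,0,0,0); cv2.imwrite('pics/end.png',np.hstack([a,b]))
E
```

```text
time: 19.45
tool_pos: [416.2, -259.8, 196.9]
tcp_rot: [3.141, -0.0, -0.347]
contact_force: [0.0, 0.4, 0.4]
grip_width: 33.4
finger_force: 0.0
time: 20.08
tool_pos: [416.1, -259.6, 349.5]
tcp_rot: [3.141, -0.002, -0.347]
contact_force: [-0.4, -0.4, 0.0]
grip_width: 34.1
finger_force: 0.0
time: 20.45
tool_pos: [378.5, -246.1, 409.7]
tcp_rot: [3.139, -0.006, -0.347]
contact_force: [-0.3, 0.4, 0.0]
grip_width: 34.1
finger_force: 0.0
```

View pics/end.png

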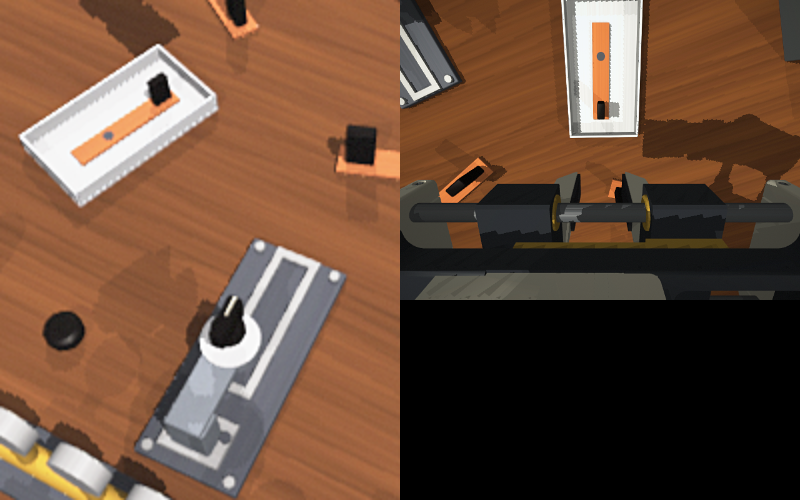

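The blade lies flat in the middle of the tray, at (125,130) in the left crop. The knob line still points along dock -x at (232,305), and nothing else has moved.

```bash
python3 -m crank '{"offsets":[[34,0,0,0,0],[34,0,0,0,0]]}' >/dev/null; python3 -c "
from plant import bot
print(bot.close_job())"
```

```text
the job is handed in; nothing more can be done
None
```

I handed the job in at about 21 s: the screw was turned clockwise to its mark (about 2.08 rad by image, target 2.10), and the blade was drawn out clear of the foot and released flat in the middle of the tray; the hand-in printed no verdict.

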